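# Clamp a steel bar in the filing jig

## Task

Push the steel bar gently along its slot in the filing jig until it is fully home against the end stop. Then turn the knob clockwise until the clamp foot just touches the bar, and from that touch tighten it one quarter turn more, no further; let go and leave the other things on the bench alone.

Things in the scene. Friction and masses are not known exactly. Their poses are not given: they have to be found in the camera images.
- jig: Filing jig, dark steel base bolted to the bench, 200 long (own x -70 to +130), 90 wide, 40 high; origin at its underside on the slot's centreline. On its top, 40 above the bench, a slot along own x, 33 wide between rails 6 high (x -70 to +75), open at the -x end (nearer the robot), closed at the +x end by the stop.
- stop (a point): Middle of the stop's face at the far end of the slot, x = +75 of the jig, 46 above the bench; the face looks along the jig's -x; the stop stands 16 above the slot floor. Axes as the jig's.
- bar: Flat steel bar 160 long (own x) x 30 wide x 12 thick, about 0.45 kg, loose in the slot, pulled out 30 to 60 mm from home: its near end sticks out 45 to 75 past the jig's near edge (15 when home). Origin at the centre of its underside, 40 above the bench.
- bar_front (a point): Middle of the bar's far end face, which must meet the stop.
- bar_back (a point): Middle of the bar's near end face, the one to push; 46 above the bench. Room for fingers all around it.
- head: Clamp head: steel arm 36 wide, 24 thick, over the slot on a column behind the stop, knob on top, below it a spindle with a sprung round foot 24 across. Origin on the spindle axis at the arm's underside, 95 above the bench, 40 before the stop. How far the foot hangs down differs, leaving 2 to 10 above the bar: feel for the touch. It bears with 37 N at the touch and 15 N more per rad of knob.
- knob_grip (a point): On the knob's axis at grip height, 60 above the head's origin (about 155 above the bench). The knob is a dark steel wing 46 long (own x) x 14 thick (own y), its top 10 above this point, on a disc 40 across whose top is 22 below it; the arm's top is 36 below it. The axes turn with the wing. Pinch the wing's thickness from above; room to turn all round.
- knob (a joint): Knob angle, rad, grows clockwise seen from above (tightening). Starts at 0 to 0.4; the foot meets the bar between 0.8 and 2.7; one turn lowers it 24 mm. The knob keeps its height. Screw friction of 0.27 to 0.38 N m resists turning either way and holds the knob where left. The foot's load adds an unscrewing 0.14 N m from the touch on (within 0.1 rad), then 0.06 more per rad.
- hammer: Hammer, a bystander, lying on the table; sizes in mm; origin at its underside.
- brush: Wooden wire brush, a bystander; sizes in mm; origin at its underside.
- billet: Short dark steel billet 50 x 35 x 25, a bystander beside the jig; sizes in mm; origin at its underside.
- flat: Thin loose steel flat 130 x 22 x 8 lying on the table beside the jig, a bystander (not the bar to be clamped); sizes in mm; origin at its underside.
- jar: Lidded glass jar 70 across, 85 high, a bystander; sizes in mm; origin at its underside.
- tin: Open aluminium pot 90 across, 70 high, a bystander; sizes in mm; origin at its underside.
- collar: Steel ring 44 across, 20 high, a bystander; sizes in mm; origin at its underside.
Things that resemble listed ones, but are neither listed nor needed, are in the scene too. Leave any brown or purple look-alike of the bar alone.

How it is judged:
By the outcome, as a careful person would: the job done as asked, in the order asked, and still so for the second after the job is handed in, with the robot touching nothing.
It also fails if it takes over 72 s, if anything falls off the work surface, if the arm or the gripper's body presses on something with over 40 N, if the wrist force passes 120 N, or if a joint passes its speed limit or range.

## Robot

A 6-joint arm with a two-finger parallel gripper is mounted at the origin on the work surface. World frame = base frame: x ahead of the robot, y to its left, z up, the work surface at z = 0. Lengths are in m, angles in degrees, forces in N, time in s.
With the tool pointing down it reaches from about 0.375 to 0.9 m from the base axis. Payload 3.1 kg.
Tool frame: the origin (TCP) lies between the finger pads; the fingertips stand 11 mm ahead of it and the grasp point (between the pads) lies 8 mm behind it; x points along the fingers, y is the direction in which the jaws open and shut, and the axes are right-handed (so a half turn about x gives the same grasp; the last joint's range is limited). The gripper opens to 87 mm and grips with 3 to 60 N. Pads are 19 mm wide; open, the fingers measure 117 mm over their backs; the gripper's body (75 mm by 190 mm) begins 51 mm behind the grasp point.
Start: joints at [54.803, 30.224, 82.088, -0, 67.689, -10.227], TCP at [0.264, 0.567, 0.234] pointing down, gripper open.
Joint ranges: [-176.69, 176.69], [-43.24, 126.21], [12.49, 139.97], [-82, 262], [0, 151.66], [-163.58, 163.58]. Speed limits (degrees/s): [159.86, 159.86, 180, 180, 180, 180].

## Interface

Orientations are given as a 3x3 rotation matrix whose columns are the frame's x, y, z axes.
In Python, from rig import bot gives the robot as it stands.
- The arm moves only by the shell command python3 -m inch 'ROWS' [OPENING]. ROWS is a JSON object of lists of equal length, an entry for each row: "dp": the shift along the tool's x, y, z in mm, a list of three; "yaw": the turn about the tool's x in degrees. In form: {"dp": [[tx, ty, tz], ...], "yaw": [yaw, ...]}. A call has 1 to 20 rows; each row shifts and turns the commanded pose from where the row before left it, along the tool's axes as they then stand; what a row does not reach is not made up. A row lasts 1/12 s, in which the tool goes at most 41.7 mm and 7.16 degrees, less where a joint would pass 70% of its speed; a pose out of reach is approached as far as the arm can. A call is refused whole if a number of a shift passes 41.7 or a number of a turn 7.16, either way. A call with a gripper value outside its range is refused whole. OPENING is the finger opening in mm, from 0 to 87, set as the call begins (- or left out, the last holds). The fingers move at their own pace and stop on an object; the grip force is fixed at half the most. Time passes only in rows, so rows that do not move let the fingers close. It gives the time, the measured TCP pose, the force and the opening at its end, in the units of the state.
- bot.read_state(): the state, without advancing time (a new reading comes with each control period).
- bot.capture(name): name is "side" or "top"; returns a dict with "color" (400x640x3 uint8, red, green, blue), "intrinsics" (3x3 intrinsics, pixels), "k1" (the pictures are not rectified: a ray, as slopes to the right and down, at radius r is drawn at 1 + k1 r^2 times it, then the intrinsics apply), "pose" (4x4, takes a point from camera to world coordinates). Camera axes: x right, y down, z forward; pixel columns grow to the right and rows downward; lengths in m; the calibration is good to about 2 mm. A picture is of the moment at which its call begins. There is no depth.
- bot.hand_in(): hands the job in, once; it reports no verdict.
The state is a dict: "time_s": time; "joint_positions": joint angles; "qvel": joint speeds; "tau": joint torques, N m; "position": TCP position; "tcp_rot": TCP orientation; "force": force on the tool from outside, world axes, zero at the start; "moment": the same for the moment, N m; "opening": opening from 0.0 (shut) to 1.0 (fully open).
Only numpy, scipy, OpenCV 4.12 (cv2) and the standard library are available. Lean on these libraries where they do the work, as an engineer would, in place of code of your own. Each camera call takes 0.05 s, during which the arm holds its last target.

## Working session

There is one attempt and no reset: what is moved stays moved. The work goes in short steps, Python scripts to look and compute and a shell command to move; the robot and the scene stay as the last step left them, time stands still between calls to the robot, and variables do not carry over. Pictures are saved under pics/ and viewed, and the job is handed in when it is done.

```bash
ls; mkdir -p pics; python3 - <<'E'
from rig import bot
import cv2,pickle
s=bot.read_state();print(s)
d={}
for n in("side","top"):
    c=bot.capture(n);d[n]=c
    cv2.imwrite(f"pics/{n}0.png",c["color"][:,:,::-1])
    print(n,c["intrinsics"],c["k1"],c["pose"])
pickle.dump(d,open("cap0.pkl","wb"))
E
```

```text
pics
{'time_s': 0.0, 'joint_positions': array([ 5.48015592e+01,  3.02781669e+01,  8.21566614e+01, -2.78629597e-03,
        6.76881728e+01, -1.02285181e+01]), 'qvel': array([ 0.02189921,  0.03055243, -0.12167912,  0.06200315,  0.09463561,
       -0.03741968]), 'tau': array([ 8.26473879e-04, -4.40050292e+01, -1.76597178e+01,  6.34914148e-02,
        5.83246630e-02, -1.48025256e-04]), 'position': array([0.26342138, 0.56599343, 0.23257864]), 'tcp_rot': array([[-1.20065804e-03,  4.22124385e-01,  9.06537127e-01],
       [-1.78019024e-03,  9.06535442e-01, -4.22125958e-01],
       [-9.99997695e-01, -2.12063747e-03, -3.36977353e-04]]), 'force': array([ 0.97879746, -0.25859696, -0.62631133]), 'moment': array([ 0.01014088,  0.03822134, -0.02564189]), 'opening': 1.0015810385283983}
side [[394.67306157   0.         321.61679033]
 [  0.         394.67306157 197.81851848]
 [  0.           0.           1.        ]] -0.0505751198594927 [[ 0.97200942 -0.14399473  0.18564268  0.32254101]
 [-0.23360491 -0.50817233  0.82896902 -0.76424769]
 [-0.0250287  -0.84913273 -0.52758617  0.61431992]
 [ 0.          0.          0.          1.        ]]
top [[507.12218848   0.         318.68855342]
 [  0.         507.12218848 203.25044108]
 [  0.           0.           1.        ]] -0.008561472911531828 [[-0.03642367 -0.97783784  0.20617097  0.23603794]
 [-0.99932957  0.034875   -0.01114202  0.00587622]
 [ 0.00370488 -0.20643858 -0.97845255  1.35987849]
 [ 0.          0.          0.          1.        ]]
```

View pics/side0.png

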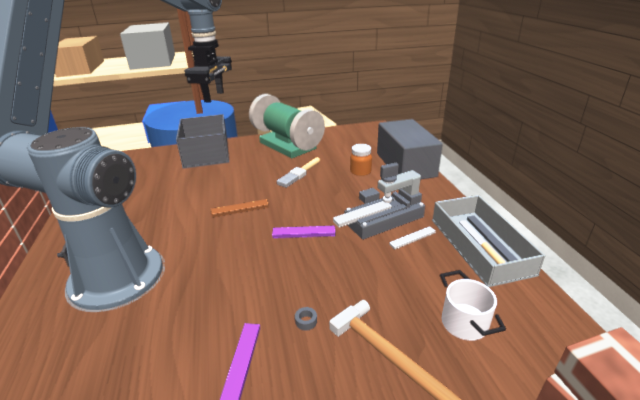

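View pics/top0.png

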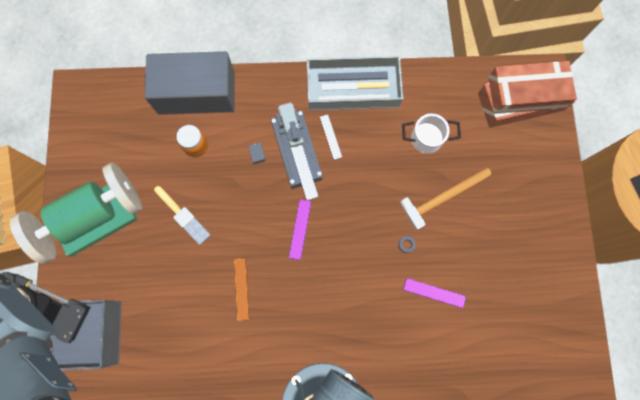

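The bar is the light steel one in the jig slot: side (365,212), top (306,178). Things it could be mistaken for:
- the loose flat: side (412,237), top (331,137)
- purple look-alikes: top (300,229) and (434,293)
- a brown look-alike: top (241,290)
- pieces in the tray: top (353,80)

I'll check the choice in a close crop.

```bash
python3 - <<'E'
import cv2,pickle
d=pickle.load(open("cap0.pkl","rb"))
a=d["side"]["color"][150:250,320:450,::-1];b=d["top"]["color"][90:210,240:360,::-1]
cv2.imwrite("pics/cs.png",cv2.resize(a,None,fx=6,fy=6,interpolation=2))
cv2.imwrite("pics/ct.png",cv2.resize(b,None,fx=5,fy=5,interpolation=2))
E
```

```text
(no output)
```

View pics/cs.png

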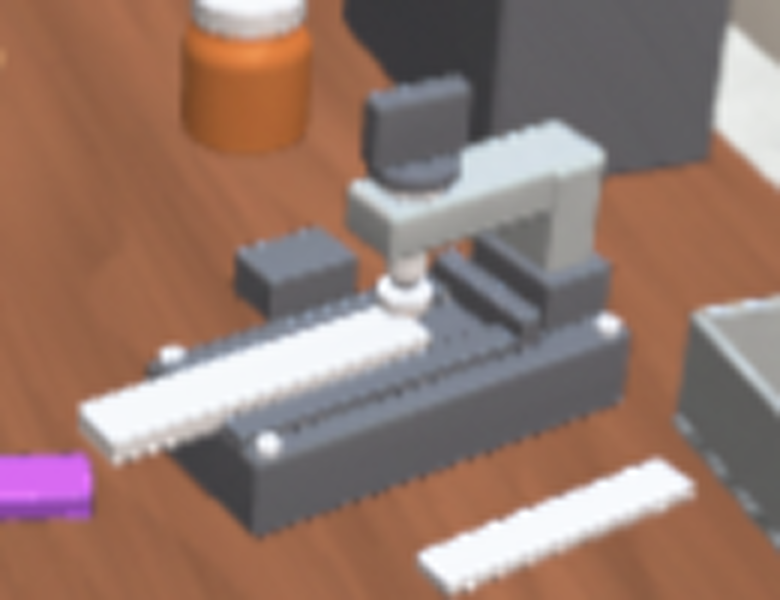

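View pics/ct.png

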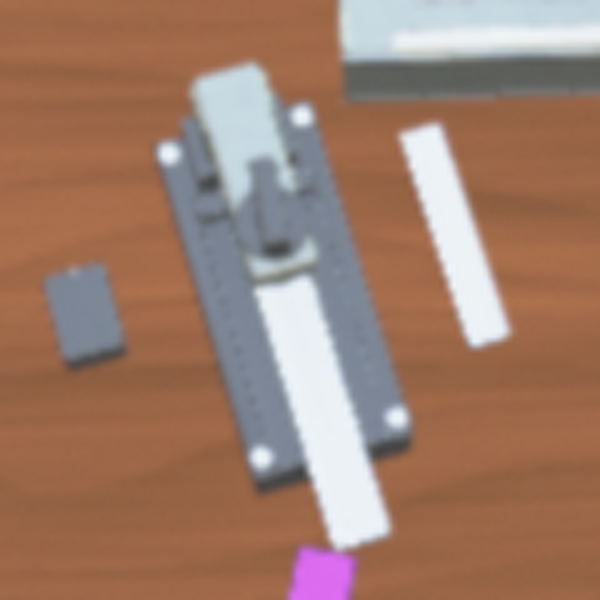

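The crop confirms it: the bar lies in the slot under the foot, with its near end at top (312,198) and side (336,222). Next I'll fit the jig pose and the bar offset.

```bash
cat > h.py <<'E'
import numpy as np,cv2,pickle
def proj(c,P):
    P=np.atleast_2d(P);T=np.linalg.inv(c["pose"]);q=P@T[:3,:3].T+T[:3,3]
    s=q[:,:2]/q[:,2:];r2=(s**2).sum(1,keepdims=True);s=s*(1+c["k1"]*r2)
    K=c["intrinsics"];return s*[K[0,0],K[1,1]]+[K[0,2],K[1,2]]
def jig(p,P):
    P=np.atleast_2d(np.array(P,float))/1000;c,s=np.cos(p[2]),np.sin(p[2])
    return P@np.array([[c,s,0],[-s,c,0],[0,0,1]])+[p[0],p[1],0]
crop={"side":(320,150,6),"top":(240,90,5)}
def cp(n,uv):
    a,b,f=crop[n];return (np.array(uv,float)+.5)/f-.5+[a,b]
def tocrop(n,px):
    a,b,f=crop[n];return (px-[a,b]+.5)*f-.5
E
cat > fit.py <<'E'
from h import *
from scipy.optimize import least_squares
d=pickle.load(open("cap0.pkl","rb"))
obs=[("side",(257,533),(-70,-45,0)),("side",(620,402),(130,-45,0)),("side",(628,337),(130,-45,40)),("side",(258,472),(-70,-45,40)),
("top",(252,478),(-70,45,40)),("top",(410,437),(-70,-45,40)),("top",(308,103),(130,-45,40)),("top",(158,147),(130,45,40))]
bar=[("side",(80,408),(-80,15,52)),("side",(115,447),(-80,-15,52)),("top",(333,550),(-80,15,52)),("top",(390,532),(-80,-15,52)),("side",(428,340),(80,-15,52))]
def res(v):
    r=[]
    for n,uv,P in obs: r.append(proj(d[n],jig(v,P))[0]-cp(n,uv)-(v[4:6] if n=="top" else v[6:8]))
    for n,uv,P in bar: r.append(proj(d[n],jig(v,np.array(P)+[v[3],0,0]))[0]-cp(n,uv)-(v[4:6] if n=="top" else v[6:8]))
    return np.r_[np.ravel(r),v[4:]*.7]
s=least_squares(res,[.6,.05,.3,-40,0,0,0,0],x_scale=[.1,.1,.1,10,1,1,1,1]);v=s.x
print(v,np.degrees(v[2]));print(res(v)[:26].reshape(-1,2).round(1).tolist())
np.save("fit.npy",v)
for n in crop:
    c=d[n];im=cv2.imread(f"pics/c{n[0]}.png");off=v[4:6] if n=="top" else v[6:8]
    def line(A,col,z=True):
        p=tocrop(n,proj(c,jig(v,A))-off);cv2.polylines(im,[np.round(p).astype(int)],True,col,1)
    line([(-70,-45,0),(130,-45,0),(130,45,0),(-70,45,0)],(0,255,0));line([(-70,-45,40),(130,-45,40),(130,45,40),(-70,45,40)],(0,255,255))
    b=v[3];line([(b-80,-15,52),(b+80,-15,52),(b+80,15,52),(b-80,15,52)],(0,0,255))
    for a,col in((0,(255,0,0)),(-.2,(255,0,255)),(-.4,(0,200,0))):
        R=np.array([[np.cos(a),-np.sin(a)],[np.sin(a),np.cos(a)]])
        w=np.array([(-23,-7),(23,-7),(23,7),(-23,7)])@R.T+[35,0]
        line(np.c_[w,[165]*4],col)
    cv2.imwrite(f"pics/o{n[0]}.png",im)
print("back",jig(v,(v[3]-80,0,46)),"home back",jig(v,(-85,0,46)),"knob",jig(v,(35,0,155)))
E
python3 fit.py
```

```text
[  0.64485365   0.04054888   0.26058458 -40.21699531  -0.39425602
  -0.61925011  -0.11004105  -0.5662648 ] 14.930396589690707
[[-0.6, 2.0], [0.6, 0.8], [0.9, -0.8], [-0.3, -0.7], [0.4, 0.9], [0.9, -0.4], [0.0, -0.4], [-1.3, -0.3], [-0.6, -0.1], [-0.3, -0.6], [0.2, -0.2], [-0.4, 0.2], [0.4, -0.9]]
back [[0.52869524 0.00957552 0.046     ]] home back [[0.56272329 0.01864902 0.046     ]] knob [[0.67867204 0.04956647 0.155     ]]
```

View pics/os.png

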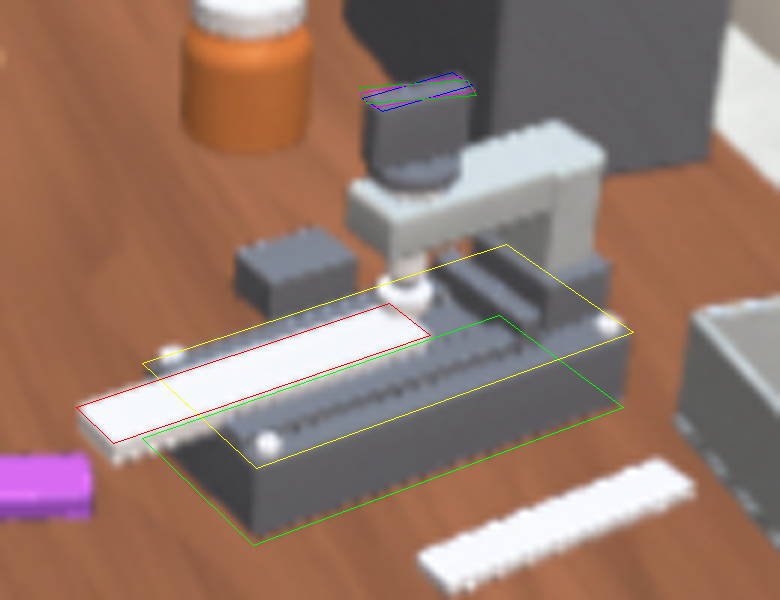

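View pics/ot.png

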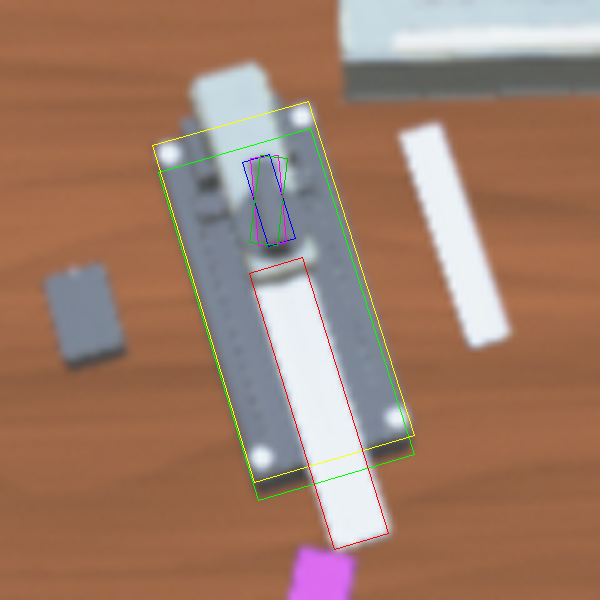

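The outline fits to about 1 px. The bar is about 35 mm short of home, and the wing is turned about 0.2 rad clockwise from the jig's x. I'll move behind the bar, staying high with the gripper shut.

```bash
python3 -m inch '{"dp":[[0,-26.1,27.8],[0,-26.1,27.8],[0,-26.1,27.8],[0,-26.1,27.8],[0,-26.1,27.8],[0,-26.1,27.8],[0,-26.1,27.8],[0,-26.1,27.8],[0,-26.1,27.8],[0,-26.1,27.8],[0,-26.1,27.8],[0,-26.1,27.8],[0,-26.1,27.8],[0,-26.1,27.8],[0,-26.1,27.8],[0,-26.1,27.8]],"yaw":[0,0,0,0,0,0,0,0,0,0,0,0,0,0,0,0]}' 0
python3 -m inch '{"dp":[[0,0,0],[0,0,0],[0,0,0],[0,0,0],[0,0,0],[0,0,0],[0,0,0],[0,0,0]],"yaw":[-6.65,-6.65,-6.65,-6.65,-6.65,-6.65,0,0]}'
python3 -c "
from rig import bot
import numpy as np
s=bot.read_state();np.set_printoptions(suppress=True,precision=4);print(s)"
```

```text
time_s: 1.43
position: [0.4908, -0.0016, 0.2333]
tcp_rot: [[-0.001, 0.422, 0.906], [0.0, 0.906, -0.422], [-1.0, 0.0, -0.001]]
force: [-0.3, -0.0, -0.4]
opening: 0.007
time_s: 2.1
position: [0.4905, 0.0003, 0.2333]
tcp_rot: [[-0.001, -0.255, 0.967], [0.0, 0.967, 0.255], [-1.0, 0.0, -0.001]]
force: [0.7, 0.2, 0.1]
opening: 0.004
{'time_s': 2.1, 'joint_positions': array([ -13.0459,   19.9425,  100.9795,    0.0013,   59.1198, -117.804 ]), 'qvel': array([ 0.0864, -0.0969, -0.1151,  0.0263,  0.0405,  0.3253]), 'tau': array([ -0.0296, -33.1971, -15.3933,  -0.0637,   0.049 ,  -0.093 ]), 'position': array([0.4905, 0.0003, 0.2333]), 'tcp_rot': array([[-0.0007, -0.2547,  0.967 ],
       [ 0.0002,  0.967 ,  0.2547],
       [-1.    ,  0.0004, -0.0006]]), 'force': array([0.7218, 0.2491, 0.1058]), 'moment': array([ 0.0425, -0.0175, -0.0297]), 'opening': 0.004073511012329511}
```

```bash
python3 -m inch '{"dp":[[31,0,0],[31,0,0],[31,0,0],[31,0,0],[31,0,0],[31,0,0],[0,0,0],[0,0,0]],"yaw":[0,0,0,0,0,0,0,0]}'
python3 - <<'E'
from rig import bot
from h import *
d={}
for n in("side","top"):
    c=bot.capture(n);d[n]=c
s=bot.read_state();print(s["position"],s["force"])
a=cv2.resize(d["side"]["color"][150:250,320:450,::-1],None,fx=4,fy=4,interpolation=2)
b=cv2.resize(d["top"]["color"][120:220,250:350,::-1],None,fx=4,fy=4,interpolation=2)[:, :270]
cv2.imwrite("pics/p1.png",np.hstack([a,b]))
E
```

```text
time_s: 2.77
position: [0.4895, 0.0005, 0.0463]
tcp_rot: [[-0.005, -0.256, 0.967], [0.001, 0.967, 0.256], [-1.0, 0.002, -0.004]]
force: [-0.3, 0.1, 0.1]
opening: 0.009
[4.91693695e-01 7.20598873e-05 4.87839305e-02] [ 1.06403743 -0.03620276  0.06334908]
```

View pics/p1.png

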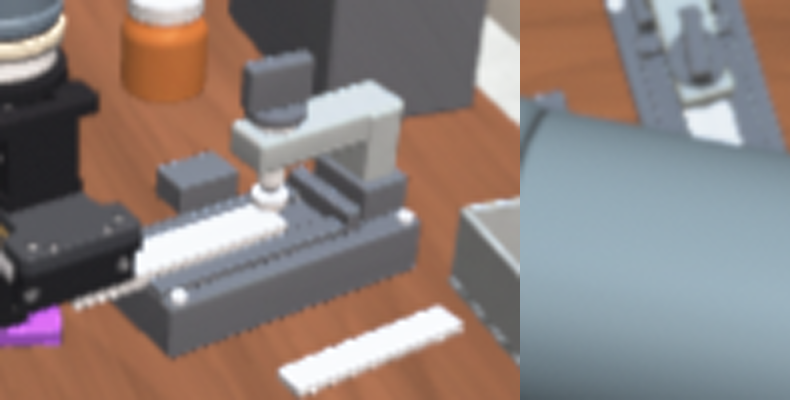

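```bash
python3 -m inch '{"dp":[[0,0,5],[0,0,5],[0,0,5],[0,0,3],[0,0,2]],"yaw":[0,0,0,0,0]}'
for i in 1 2 3 4; do python3 -m inch '{"dp":[[0,0,1.5],[0,0,1.5]],"yaw":[0,0]}' | egrep 'posi|force'; done
```

```text
time_s: 3.28
position: [0.5114, 0.0054, 0.0484]
tcp_rot: [[0.002, -0.258, 0.966], [-0.001, 0.966, 0.258], [-1.0, -0.001, 0.002]]
force: [-1.4, -0.2, 0.2]
opening: 0.004
position: [0.513, 0.0063, 0.0477]
force: [0.3, -0.5, 0.2]
position: [0.5157, 0.007, 0.0474]
force: [-0.7, 0.1, 0.3]
position: [0.5167, 0.0078, 0.0473]
force: [-4.6, -2.4, 3.2]
position: [0.5189, 0.0087, 0.0472]
force: [-5.9, -1.1, 2.8]
```

Contact came at x≈0.516 with about 5 N of drag, so home should be at x≈0.550.

```bash
for i in 1 2 3 4 5 6; do python3 -m inch '{"dp":[[0,0,1.5],[0,0,1.5],[0,0,1]],"yaw":[0,0,0]}' | egrep 'posi|force'; done
```

```text
position: [0.5227, 0.0098, 0.0473]
force: [-5.1, -1.8, 3.6]
position: [0.5263, 0.0108, 0.0473]
force: [-5.9, -2.1, 5.0]
position: [0.5298, 0.0119, 0.0473]
force: [-5.6, -2.0, 5.0]
position: [0.5335, 0.0129, 0.0473]
force: [-7.2, -2.2, 6.4]
position: [0.5373, 0.0139, 0.0474]
force: [-6.4, -1.7, 5.8]
position: [0.5411, 0.0149, 0.0474]
force: [-7.1, -0.8, 6.3]
```

```bash
for i in 1 2 3 ; do python3 -m inch '{"dp":[[0,0,1]],"yaw":[0]}' | egrep 'posi|force'; done
```

```text
position: [0.5419, 0.0152, 0.0474]
force: [-7.9, -1.9, 6.0]
position: [0.5428, 0.0154, 0.0474]
force: [-6.8, -1.6, 6.4]
position: [0.5437, 0.0157, 0.0474]
force: [-7.6, -2.1, 6.6]
```

```bash
for i in 1 2 3 4 ; do python3 -m inch '{"dp":[[0,0,1]],"yaw":[0]}' | egrep 'posi|force'; done
```

```text
position: [0.5447, 0.016, 0.0474]
force: [-7.4, -2.4, 6.6]
position: [0.5456, 0.0162, 0.0474]
force: [-8.7, -1.2, 6.6]
position: [0.5466, 0.0165, 0.0474]
force: [-7.2, -2.1, 6.5]
position: [0.5475, 0.0167, 0.0474]
force: [-7.9, -1.4, 6.9]
```

```bash
for i in 1 2 3 ; do python3 -m inch '{"dp":[[0,0,0.5]],"yaw":[0]}' | egrep 'posi|force'; done
```

```text
position: [0.5483, 0.0168, 0.0474]
force: [-7.6, -1.2, 6.7]
position: [0.5487, 0.0169, 0.0474]
force: [-8.3, -2.4, 6.0]
position: [0.5491, 0.0171, 0.0474]
force: [-7.2, -1.4, 6.4]
```

```bash
for i in 1 2 3 4; do python3 -m inch '{"dp":[[0,0,0.5]],"yaw":[0]}' | egrep 'posi|force'; done
```

```text
position: [0.5495, 0.0172, 0.0474]
force: [-7.3, -2.1, 6.5]
position: [0.55, 0.0173, 0.0474]
force: [-7.9, -1.6, 6.5]
position: [0.5505, 0.0175, 0.0473]
force: [-7.9, -2.7, 7.1]
position: [0.5508, 0.0176, 0.0474]
force: [-8.0, -3.2, 6.9]
```

```bash
for i in 1 2 3 ; do python3 -m inch '{"dp":[[0,0,0.5]],"yaw":[0]}' | egrep 'posi|force'; done
```

```text
position: [0.5508, 0.0176, 0.0474]
force: [-9.3, -3.3, 8.6]
position: [0.5508, 0.0176, 0.0474]
force: [-9.1, -5.1, 8.5]
position: [0.5509, 0.0176, 0.0474]
force: [-10.4, -5.3, 9.8]
```

```bash
for i in 1 2 3 ; do python3 -m inch '{"dp":[[0,0,0.7]],"yaw":[0]}' | egrep 'posi|force'; done; echo back;  python3 -m inch '{"dp":[[0,0,-3],[0,0,-3],[0,0,-5],[0,0,-10],[0,0,-20],[0,0,0],[0,0,0]],"yaw":[0,0,0,0,0,0,0]}' | egrep 'posi|force'
```

```text
position: [0.5508, 0.0176, 0.0473]
force: [-12.4, -6.3, 11.0]
position: [0.5509, 0.0176, 0.0474]
force: [-12.7, -6.5, 11.7]
position: [0.5509, 0.0177, 0.0474]
force: [-14.5, -7.8, 13.1]
back
position: [0.5183, 0.0076, 0.0475]
force: [0.3, -0.1, 0.2]
```

```bash
python3 -m inch '{"dp":[[-35,0,-5],[-35,0,-5],[-35,0,-5],[-35,0,-5],[-35,0,-5],[-30,0,-5],[0,0,0],[0,0,0]],"yaw":[0,0,0,0,0,0,0,0]}' 45
cat > look.py <<'E'
from rig import bot
from h import *
import sys
d={n:bot.capture(n) for n in("side","top")}
pickle.dump(d,open(f"cap_{sys.argv[1]}.pkl","wb"))
a=cv2.resize(d["side"]["color"][150:250,320:430,::-1],None,fx=4,fy=4,interpolation=2)
b=cv2.resize(d["top"]["color"][90:190,250:340,::-1],None,fx=4,fy=4,interpolation=2)
cv2.imwrite(f"pics/{sys.argv[1]}.png",np.hstack([a,b]))
s=bot.read_state();print(s["time_s"],s["position"],s["joint_positions"])
E
python3 look.py a2
```

```text
time_s: 8.37
position: [0.4921, -0.0003, 0.2549]
tcp_rot: [[0.007, -0.258, 0.966], [-0.001, 0.966, 0.258], [-1.0, -0.003, 0.007]]
force: [0.3, 0.3, -0.6]
opening: 0.482
8.4667 [4.90016352e-01 1.79748672e-04 2.52102267e-01] [-1.30756816e+01  1.84252015e+01  9.97429976e+01  7.80349256e-03
  6.18363673e+01 -1.18018014e+02]
```

View pics/a2.png

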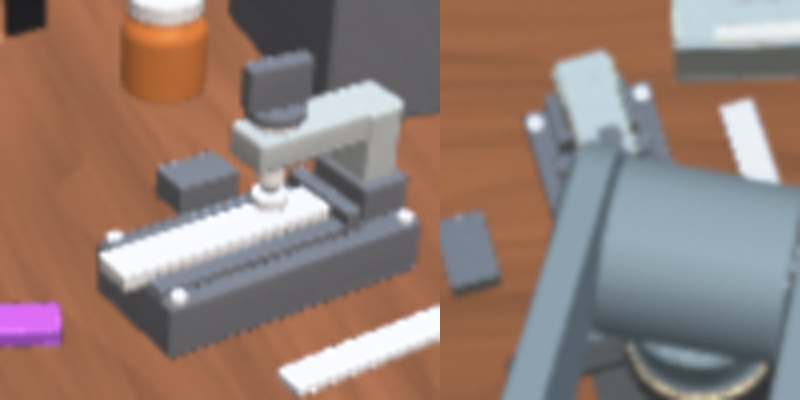

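The bar is home: its far end is at the stop (side crop (325,205)) and its near end sticks out about 15 mm. Next, a zoom on the knob from the first pictures for its axis and angle.

```bash
python3 - <<'E'
from h import *
d=pickle.load(open("cap0.pkl","rb"));v=np.load("fit.npy")
out=[]
for n,(u0,v0,w,h) in {"side":(375,155,30,37),"top":(281,115,26,32)}.items():
    f=13 if n=="side" else 15
    im=cv2.resize(d[n]["color"][v0:v0+h,u0:u0+w,::-1],None,fx=f,fy=f,interpolation=2)
    im=cv2.convertScaleAbs(im,alpha=1.6)
    off=v[4:6] if n=="top" else v[6:8]
    for a,col in((-.1,(255,0,0)),(-.2,(255,0,255)),(-.3,(0,200,0))):
        c,s=np.cos(a),np.sin(a);w_=np.array([(-23,-7),(23,-7),(23,7),(-23,7)])@np.array([[c,s],[-s,c]])+[35,0]
        for z in(165,):
            p=(proj(d[n],jig(v,np.c_[w_,[z]*4]))-off-[u0,v0]+.5)*f
            cv2.polylines(im,[np.round(p).astype(int)],True,col,1)
    out.append(im[:480])
cv2.imwrite("pics/k.png",np.hstack(out))
E
```

```text
(no output)
```

View pics/k.png

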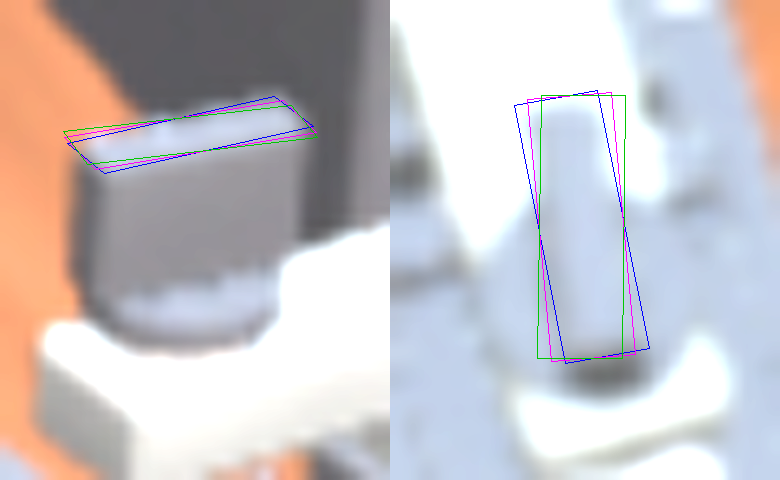

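```bash
python3 -m inch '{"dp":[[0,0,32],[0,0,32],[0,0,32],[0,0,32],[0,0,32],[0,0,25],[0,-1,10],[0,0,0],[0,0,0],[0,0,0]],"yaw":[0,0,0,0,0,0,4.3,4.3,0,0]}' 45
python3 look.py a3;sleep 0; python3 -c "
from rig import bot
s=bot.read_state();print(s['tcp_rot'],s['moment'],s['force'])"
```

```text
time_s: 9.3
position: [0.6778, 0.0495, 0.2499]
tcp_rot: [[-0.004, -0.112, 0.994], [0.0, 0.994, 0.112], [-1.0, 0.001, -0.004]]
force: [-0.2, -0.6, -1.0]
opening: 0.517
9.4 [0.67779737 0.04931953 0.2511441 ] [-5.23852423e+00  3.36986891e+01  7.23252650e+01 -4.24155619e-04
  7.41237115e+01 -1.01650492e+02]
[[-2.56713381e-03 -1.11677874e-01  9.93741145e-01]
 [ 2.28217566e-04  9.93744328e-01  1.11678821e-01]
 [-9.99996679e-01  5.13483663e-04 -2.52558781e-03]] [ 0.0578394   0.06293651 -0.00087337] [-0.3654517  -0.14054036 -0.50699543]
```

View pics/a3.png

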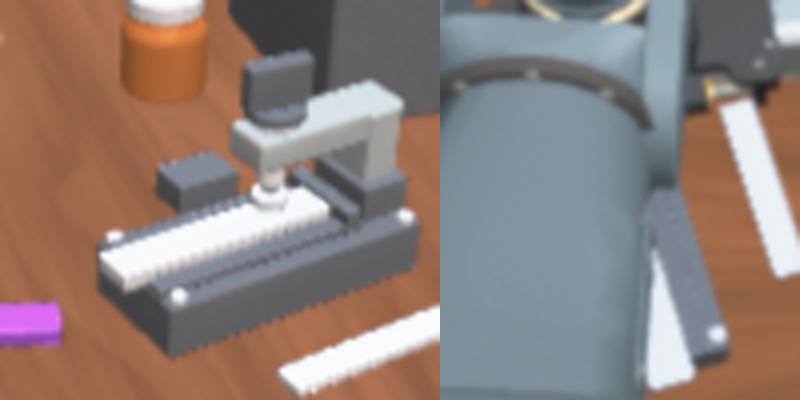

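```bash
python3 -m inch '{"dp":[[20,0,0],[20,0,0],[20,0,0],[15,0,0],[12,0,0],[8,0,0],[6,0,0],[0,0,0],[0,0,0]],"yaw":[0,0,0,0,0,0,0,0,0]}'
python3 look.py a4
```

```text
time_s: 10.15
position: [0.6788, 0.0492, 0.1519]
tcp_rot: [[0.001, -0.11, 0.994], [-0.0, 0.994, 0.11], [-1.0, -0.0, 0.001]]
force: [0.1, -0.1, -0.0]
opening: 0.517
10.25 [0.67927703 0.04922612 0.15263809] [-5.23394750e+00  3.95963721e+01  7.75375980e+01 -2.99831597e-03
  6.27444113e+01 -1.01572573e+02]
```

```bash
python3 - <<'E'
from h import *
d=pickle.load(open("cap_a4.pkl","rb"))
cv2.imwrite("pics/a4b.png",cv2.resize(d["side"]["color"][110:220,340:460,::-1],None,fx=5,fy=5,interpolation=2))
E
```

```text
(no output)
```

View pics/a4b.png

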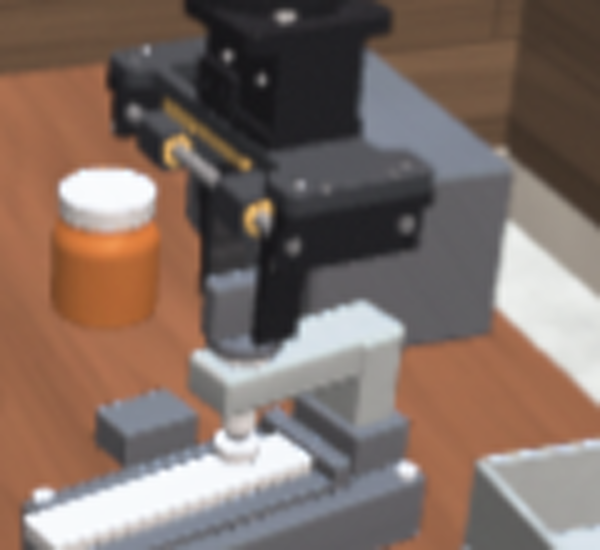

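```bash
python3 -m inch '{"dp":[[2,0,0],[1,0,0],[0,0,0]],"yaw":[0,0,0]}' 24
python3 -m inch '{"dp":[[0,0,0],[0,0,0],[0,0,0],[0,0,0],[0,0,0],[0,0,0]],"yaw":[0,0,0,0,0,0]}' 0
python3 -m inch '{"dp":[[0,0,0],[0,0,0],[0,0,0]],"yaw":[0,0,0]}'
cat > st.py <<'E'
from rig import bot
import numpy as np
s=bot.read_state();R=s["tcp_rot"]
print("t%.2f ang %.2f j6 %.2f tau6 %.3f M %s F %s p %s op %.3f"%(s["time_s"],np.degrees(np.arctan2(-R[1,2],R[0,2])),s["joint_positions"][5],s["tau"][5],s["moment"].round(3),s["force"].round(1),s["position"].round(4),s["opening"]))
E
python3 st.py
```

```text
time_s: 10.5
position: [0.6786, 0.0493, 0.1487]
tcp_rot: [[0.0, -0.11, 0.994], [-0.0, 0.994, 0.11], [-1.0, -0.0, 0.0]]
force: [0.6, -0.3, 0.4]
opening: 0.371
time_s: 11.0
position: [0.6787, 0.0485, 0.1486]
tcp_rot: [[0.0, -0.111, 0.994], [-0.001, 0.994, 0.111], [-1.0, -0.001, 0.0]]
force: [-1.3, -4.4, 0.5]
opening: 0.158
time_s: 11.25
position: [0.6787, 0.0485, 0.1487]
tcp_rot: [[0.0, -0.11, 0.994], [-0.001, 0.994, 0.11], [-1.0, -0.001, 0.0]]
force: [1.1, -4.7, 1.0]
opening: 0.161
t11.25 ang -6.34 j6 -101.57 tau6 0.217 M [-0.795  0.055  0.255] F [ 1.1 -4.7  1. ] p [0.6787 0.0485 0.1487] op 0.161
```

```bash
python3 -m inch '{"dp":[[0,-0.8,0],[0,0,0]],"yaw":[0,0]}' >/dev/null; python3 st.py
for i in 1 2 3 4 5 6 7 8 9 10; do python3 -m inch '{"dp":[[0,0,0]],"yaw":[2]}' >/dev/null; python3 st.py; done
```

```text
t11.42 ang -6.33 j6 -101.64 tau6 0.217 M [-0.582  0.064  0.216] F [-0.5 -3.5  1.6] p [0.6787 0.0485 0.1487] op 0.158
t11.50 ang -4.33 j6 -99.62 tau6 -0.199 M [-0.621 -0.003  0.223] F [-0.1 -2.8  1.2] p [0.6787 0.0485 0.1486] op 0.158
t11.58 ang -2.27 j6 -97.56 tau6 -0.006 M [-0.643  0.023  0.274] F [ 0.8 -3.2  0.8] p [0.6787 0.0484 0.1486] op 0.159
t11.67 ang -0.27 j6 -95.55 tau6 0.020 M [-0.636  0.016  0.308] F [ 0.1 -4.1  1.2] p [0.6787 0.0485 0.1487] op 0.160
t11.75 ang 1.74 j6 -93.55 tau6 0.023 M [-0.694 -0.015  0.345] F [-0.7 -3.5  0.8] p [0.6787 0.0484 0.1487] op 0.155
t11.83 ang 3.74 j6 -91.55 tau6 0.022 M [-0.676 -0.027  0.268] F [-0.4 -3.5  1.3] p [0.6787 0.0484 0.1487] op 0.158
t11.92 ang 5.74 j6 -89.55 tau6 0.020 M [-0.697 -0.042  0.261] F [-0.8 -3.9  1.3] p [0.6787 0.0484 0.1487] op 0.157
t12.00 ang 7.74 j6 -87.55 tau6 0.018 M [-0.71   0.061  0.331] F [ 0.2 -4.5  0.1] p [0.6787 0.0483 0.1487] op 0.157
t12.08 ang 9.74 j6 -85.55 tau6 0.017 M [-0.691  0.068  0.245] F [-0.1 -3.8  1.5] p [0.6787 0.0484 0.1487] op 0.163
t12.17 ang 11.74 j6 -83.55 tau6 0.017 M [-0.722 -0.011  0.254] F [ 0.2 -4.4  0.2] p [0.6787 0.0483 0.1487] op 0.159
t12.25 ang 13.74 j6 -81.55 tau6 0.016 M [-0.721  0.007  0.281] F [ 0.7 -5.   1.2] p [0.6787 0.0483 0.1486] op 0.159
```

```bash
sed -i 's/^print.*/print("t%.2f ang %.2f Mz %.3f F %s y %.4f op %.3f"%(s["time_s"],np.degrees(np.arctan2(-R[1,2],R[0,2])),s["moment"][2],s["force"].round(1),s["position"][1],s["opening"]))/' st.py
for i in 1 2 3 4 5 6 7 8 9 10 11 12; do python3 -m inch '{"dp":[[0,0,0]],"yaw":[2]}' >/dev/null; python3 st.py; done; python3 look.py a5
```

```text
t12.33 ang 15.74 Mz 0.271 F [ 0.4 -4.2  0.6] y 0.0483 op 0.162
t12.42 ang 17.74 Mz 0.267 F [ 0.4 -4.   2. ] y 0.0482 op 0.164
t12.50 ang 19.73 Mz 0.265 F [ 0.9 -4.1  1.5] y 0.0482 op 0.159
t12.58 ang 21.74 Mz 0.286 F [-1.1 -4.6  1.9] y 0.0482 op 0.161
t12.67 ang 23.74 Mz 0.292 F [-0.2 -3.9  0.7] y 0.0482 op 0.156
t12.75 ang 25.74 Mz 0.282 F [-0.2 -4.5  0.8] y 0.0482 op 0.160
t12.83 ang 27.73 Mz 0.332 F [-0.4 -4.8  1.7] y 0.0482 op 0.160
t12.92 ang 29.73 Mz 0.319 F [ 0.2 -4.   0.4] y 0.0482 op 0.160
t13.00 ang 31.74 Mz 0.321 F [-0.7 -5.1  1. ] y 0.0482 op 0.161
t13.08 ang 33.73 Mz 0.287 F [-0.4 -4.5  0.2] y 0.0481 op 0.162
t13.17 ang 35.74 Mz 0.290 F [ 0.6 -5.   1.2] y 0.0481 op 0.158
t13.25 ang 37.74 Mz 0.254 F [-0.2 -4.3  0.2] y 0.0481 op 0.158
13.35 [0.67860321 0.04808292 0.14866451] [-5.31705238e+00  3.98561084e+01  7.77179258e+01 -5.26606746e-02
  6.24242280e+01 -5.76283352e+01]
```

View pics/a5.png

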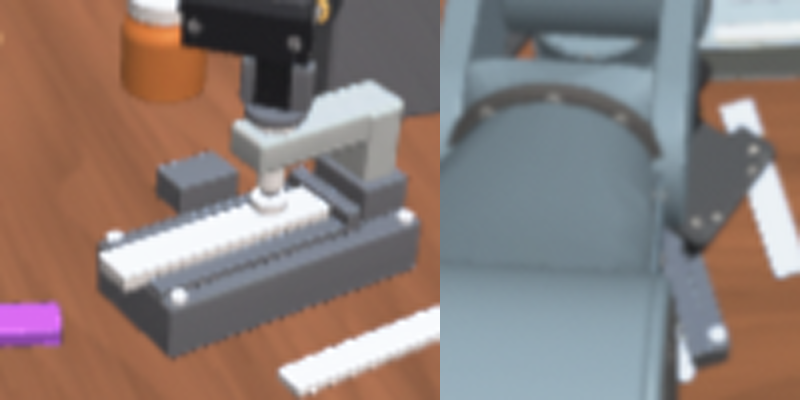

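The wing turns with the gripper (side crop (275,75)) and free running takes about 0.285 N m. I'll keep turning.

```bash
for i in 1 2 3 4 5 6 7 8 9 10 11 12 13 14; do python3 -m inch '{"dp":[[0,0,0]],"yaw":[2]}' >/dev/null; python3 st.py; done
```

```text
t13.43 ang 39.62 Mz 0.228 F [-0.1 -5.2  1.4] y 0.0481 op 0.159
t13.52 ang 41.68 Mz 0.255 F [-0.  -5.4  1.5] y 0.0481 op 0.160
t13.60 ang 43.68 Mz 0.284 F [-0.8 -6.1  1.2] y 0.0480 op 0.157
t13.68 ang 45.68 Mz 0.278 F [-1.2 -4.3  0.6] y 0.0481 op 0.157
t13.77 ang 47.68 Mz 0.302 F [-0.4 -4.8  0.1] y 0.0480 op 0.162
t13.85 ang 49.68 Mz 0.324 F [-0.4 -5.2  0.9] y 0.0480 op 0.162
t13.93 ang 51.68 Mz 0.277 F [-1.6 -5.7  1.5] y 0.0480 op 0.163
t14.02 ang 53.68 Mz 0.269 F [-1.3 -5.3  1.2] y 0.0480 op 0.161
t14.10 ang 55.68 Mz 0.297 F [-0.1 -6.2  1.3] y 0.0480 op 0.159
t14.18 ang 57.68 Mz 0.267 F [-0.7 -5.7  1.7] y 0.0480 op 0.160
t14.27 ang 59.68 Mz 0.295 F [-0.9 -4.8  0.8] y 0.0480 op 0.157
t14.35 ang 61.68 Mz 0.295 F [-0.8 -5.1  1. ] y 0.0480 op 0.159
t14.43 ang 63.68 Mz 0.266 F [-1.  -5.2  1.2] y 0.0479 op 0.161
t14.52 ang 65.68 Mz 0.320 F [-1.4 -5.6  1.1] y 0.0480 op 0.158
```

```bash
for i in 1 2 3 4 5 6 7 8 9 10 11 12 13 14; do python3 -m inch '{"dp":[[0,0,0]],"yaw":[2]}' >/dev/null; python3 st.py; done
```

```text
t14.60 ang 67.68 Mz 0.324 F [-1.6 -5.4  1. ] y 0.0479 op 0.155
t14.68 ang 69.68 Mz 0.275 F [-0.5 -4.9  1.2] y 0.0479 op 0.160
t14.77 ang 71.68 Mz 0.312 F [-0.5 -5.   1.3] y 0.0479 op 0.162
t14.85 ang 73.68 Mz 0.323 F [-0.4 -5.   1.7] y 0.0479 op 0.159
t14.93 ang 75.68 Mz 0.282 F [-0.4 -5.9  1.3] y 0.0479 op 0.158
t15.02 ang 77.68 Mz 0.270 F [-1.2 -5.7  1.3] y 0.0479 op 0.157
t15.10 ang 79.68 Mz 0.298 F [-1.6 -5.7  1.5] y 0.0479 op 0.158
t15.18 ang 81.68 Mz 0.268 F [-1.4 -5.2  1.6] y 0.0479 op 0.157
t15.27 ang 83.67 Mz 0.285 F [-1.6 -5.2  0.6] y 0.0479 op 0.158
t15.35 ang 85.68 Mz 0.344 F [-1.7 -4.4  1.1] y 0.0479 op 0.160
t15.43 ang 87.68 Mz 0.309 F [-1.9 -6.   1.8] y 0.0479 op 0.157
t15.52 ang 89.67 Mz 0.252 F [-1.5 -5.   1.4] y 0.0479 op 0.158
t15.60 ang 91.67 Mz 0.248 F [-1.1 -5.4  1. ] y 0.0479 op 0.156
t15.68 ang 93.68 Mz 0.312 F [-0.8 -6.6  2.1] y 0.0478 op 0.157
```

```bash
for i in 1 2 3 4 5 6 7 8 9 10 11 12 13 14; do python3 -m inch '{"dp":[[0,0,0]],"yaw":[2]}' >/dev/null; python3 st.py; done
```

```text
t15.77 ang 95.68 Mz 0.309 F [-1.8 -5.9  1.1] y 0.0479 op 0.159
t15.85 ang 97.68 Mz 0.283 F [-1.7 -5.6  2. ] y 0.0479 op 0.158
t15.93 ang 99.68 Mz 0.320 F [-1.2 -5.4  1.8] y 0.0479 op 0.156
t16.02 ang 101.68 Mz 0.238 F [-1.7 -4.7  2.1] y 0.0479 op 0.162
t16.10 ang 103.68 Mz 0.270 F [-1.6 -5.3  2.1] y 0.0479 op 0.164
t16.18 ang 105.67 Mz 0.309 F [-1.3 -5.6  2.2] y 0.0479 op 0.160
t16.27 ang 107.67 Mz 0.330 F [-1.8 -3.8  2.3] y 0.0479 op 0.155
t16.35 ang 109.66 Mz 0.401 F [-2.6 -4.5  2.4] y 0.0479 op 0.160
t16.43 ang 111.64 Mz 0.458 F [-1.4 -4.8  1.8] y 0.0479 op 0.163
t16.52 ang 113.64 Mz 0.467 F [-1.  -4.8  2. ] y 0.0479 op 0.158
t16.60 ang 115.64 Mz 0.409 F [-1.8 -5.9  2.1] y 0.0479 op 0.154
t16.68 ang 117.64 Mz 0.455 F [-1.9 -5.7  2.8] y 0.0479 op 0.161
t16.77 ang 119.64 Mz 0.402 F [-1.2 -5.6  2.2] y 0.0479 op 0.161
t16.85 ang 121.64 Mz 0.377 F [-2.  -5.4  2.5] y 0.0479 op 0.160
```

The torque steps from 0.285 to about 0.43 N m, starting at 106–107° of tool angle, so I take the touch as 106.5°. The target is then about 196.5°, which is 75° more from here.

```bash
for i in 1 2 3 4 5 6 7 8 9 10 11 12; do python3 -m inch '{"dp":[[0,0,0],[0,0,0]],"yaw":[3,3]}' >/dev/null; python3 st.py; done; python3 -m inch '{"dp":[[0,0,0],[0,0,0],[0,0,0]],"yaw":[1.5,1,0]}' >/dev/null; python3 st.py
```

```text
t17.02 ang 127.68 Mz 0.425 F [-2.7 -5.4  3. ] y 0.0479 op 0.162
t17.18 ang 133.68 Mz 0.454 F [-2.4 -4.6  2. ] y 0.0480 op 0.160
t17.35 ang 139.68 Mz 0.414 F [-3.2 -4.9  2.8] y 0.0480 op 0.159
t17.52 ang 145.68 Mz 0.456 F [-3.  -5.6  2.4] y 0.0481 op 0.165
t17.68 ang 151.68 Mz 0.421 F [-1.5 -4.6  2.6] y 0.0482 op 0.157
t17.85 ang 157.68 Mz 0.420 F [-1.7 -3.7  2. ] y 0.0481 op 0.163
t18.02 ang 163.68 Mz 0.431 F [-1.4 -4.3  3.1] y 0.0482 op 0.163
t18.18 ang 169.68 Mz 0.520 F [-2.3 -4.4  2.7] y 0.0483 op 0.162
t18.35 ang 175.68 Mz 0.515 F [-1.9 -4.6  2.3] y 0.0483 op 0.157
t18.52 ang -178.33 Mz 0.519 F [-2.5 -4.8  2.7] y 0.0484 op 0.164
t18.68 ang -172.33 Mz 0.561 F [-2.8 -3.6  2.9] y 0.0484 op 0.159
t18.85 ang -166.33 Mz 0.506 F [-1.5 -5.1  2.6] y 0.0485 op 0.166
t19.10 ang -163.90 Mz 0.468 F [-2.9 -3.8  3. ] y 0.0485 op 0.163
```

```bash
python3 -m inch '{"dp":[[0,0,0],[0,0,0],[0,0,0],[0,0,0],[0,0,0],[0,0,0]],"yaw":[0,0,0,0,0,0]}' 45; python3 -m inch '{"dp":[[-5,0,0],[-10,0,0],[-20,0,0],[-30,0,0],[-35,0,0],[-20,0,0]],"yaw":[0,0,0,0,0,0]}'; python3 -m inch '{"dp":[[0,0,30],[0,0,35],[0,0,35],[0,0,35],[0,0,35],[0,0,35],[0,0,35],[0,0,0],[0,0,0]],"yaw":[0,0,0,0,0,0,0,0,0]}';python3 look.py a6
```

```text
time_s: 19.6
position: [0.6787, 0.0489, 0.1484]
tcp_rot: [[0.0, -0.278, -0.96], [0.001, -0.96, 0.278], [-1.0, -0.001, 0.0]]
force: [1.0, 0.5, 1.0]
opening: 0.486
time_s: 20.1
position: [0.6803, 0.0485, 0.2738]
tcp_rot: [[0.007, -0.278, -0.96], [-0.0, -0.96, 0.278], [-1.0, -0.002, -0.007]]
force: [1.2, 0.4, 1.5]
opening: 0.515
time_s: 20.85
position: [0.4466, 0.116, 0.2697]
tcp_rot: [[0.001, -0.277, -0.961], [0.0, -0.961, 0.277], [-1.0, -0.001, -0.001]]
force: [1.3, -0.9, 0.2]
opening: 0.516
20.95 [0.44965365 0.11528203 0.26981248] [ 5.47776339e-01  1.48956071e+01  1.01849783e+02 -4.82194395e-03
  6.30330393e+01  1.06716330e+02]
```

View pics/a6.png

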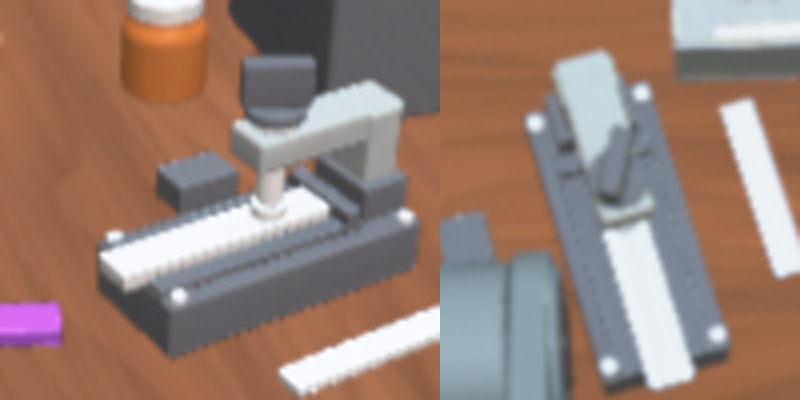

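```bash
python3 - <<'E'
from h import *
d=pickle.load(open("cap_a6.pkl","rb"));v=np.load("fit.npy");out=[]
for n,(u0,v0,w,h) in {"side":(375,155,30,37),"top":(281,115,26,32)}.items():
    f=13 if n=="side" else 15
    im=cv2.convertScaleAbs(cv2.resize(d[n]["color"][v0:v0+h,u0:u0+w,::-1],None,fx=f,fy=f,interpolation=2),alpha=1.6)
    off=v[4:6] if n=="top" else v[6:8]
    for deg,col in((-21,(255,0,0)),(-31,(255,0,255)),(-41,(0,200,0))):
        a=np.radians(deg);c,s=np.cos(a),np.sin(a);w_=np.array([(-23,-7),(23,-7),(23,7),(-23,7)])@np.array([[c,s],[-s,c]])+[35,0]
        p=(proj(d[n],jig(v,np.c_[w_,[165]*4]))-off-[u0,v0]+.5)*f
        cv2.polylines(im,[np.round(p).astype(int)],True,col,1)
    out.append(im[:480])
cv2.imwrite("pics/k2.png",np.hstack(out))
cv2.imwrite("pics/full.png",cv2.resize(np.vstack([d["side"]["color"],d["top"]["color"]])[:,:,::-1],(480,600),interpolation=cv2.INTER_AREA))
E
```

```text
(no output)
```

View pics/k2.png

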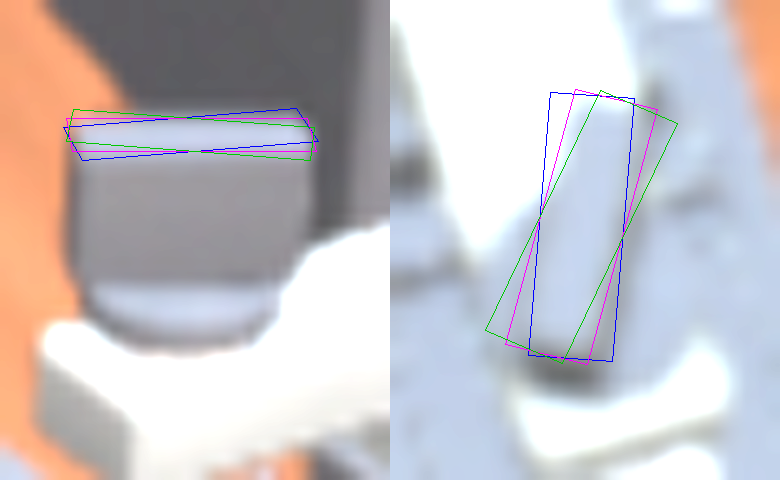

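View pics/full.png

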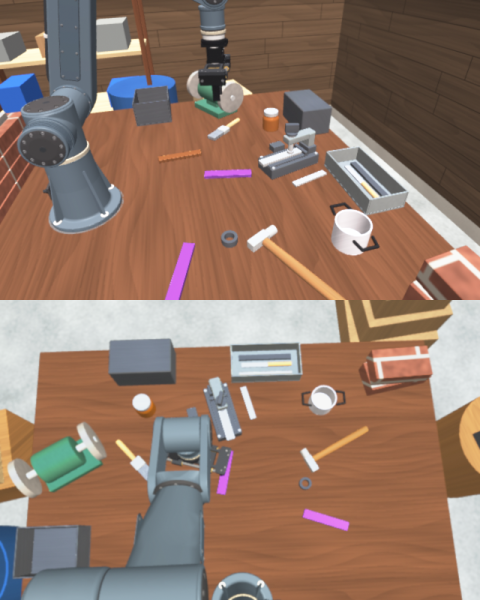

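The wing matches the expected −31° outline in both views. The foot is on the bar, the bar is home, and the bystanders haven't moved. Handing in.

```bash
python3 -c "
from rig import bot
print(bot.hand_in(), bot.read_state()['time_s'])"
```

```text
the job is handed in; nothing more can be done
the job is handed in; nothing more can be done
```

The bar is home against the stop and the clamp is tightened a quarter turn past the touch. I let go, backed the arm clear and handed the job in; the robot's clock read about 21 s of the 72 s allowed.

- **Bar:** I pushed it about 34 mm with the shut fingers. It stalled within 1 mm of the predicted home position, and I stopped at about 20 N total wrist force. The picture afterwards shows it at the stop, sticking out about 15 mm at the near end.
- **Clamp:** Turning freely took about 0.285 N m, stepping up to about 0.43 N m between 106° and 111° of tool angle. I took the touch as about 106.5° (uncertain by about 1–2° from noise in the torque reading) and stopped at 196.1°, about 90° further. The final torque of about 0.5 N m fits the stated load for that turn.
- **Last checks:** After letting go, the wing's angle in both pictures matched the expected outline to within a few degrees, and the foot was on the bar. The bystanders looked unmoved, though the arm hid part of the top view. No check failed or disagreed.

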